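# Shovel a bevelled end-cap disc off the bench and clamp it in the toggle fixture

### The arm

A 6-joint arm with a two-finger parallel gripper is mounted at the origin on a cart in front of the work surface, level with it; the furniture and walls round the work are solid. World frame = base frame: x ahead of the robot, y to its left, z up, the work surface at z = 0. Lengths are in mm, angles in rad, forces in N, time in s.
With the tool pointing down it reaches from about 275 to 750 mm from the base axis. Payload 10.2 kg.
Tool frame: the origin (TCP) lies at the very end of the fingers, on their centre line; the grasp point (between the pads) lies 19 mm behind it (robot.tcp_to_grasp is the distance from the TCP to the grasp point, in mm); z points along the fingers, y is the line along which they close (so a half turn about z gives the same grasp; the last joint's range is limited). The gripper opens to 85 mm and grips with 20 to 120 N. Pads are 22 mm wide; open, the fingers measure 114 mm over their backs; the gripper's body (76 mm by 85 mm) begins 54 mm behind the grasp point. The pads swing forward as they close: fully open they stand 13 mm farther back than shut.
Start: joints at [-1.485, 0.313, 1.498, -0, 1.331, -0.223], TCP at [159.543, -500.177, 231.294] pointing down, gripper open.
Joint ranges: [-2.94, 2.94], [-0.97, 2.17], [0.19, 2.56], [-1.23, 4.37], [0.02, 3.11], [-2.88, 2.88]. Speed limits (rad/s): [2.39, 2.39, 3.01, 3.14, 3.14, 3.14].

### API

Orientations are given as [roll, pitch, yaw] about the fixed x, y, z axes, in that order (R = Rz(yaw) Ry(pitch) Rx(roll)).
In Python, from plant import robot gives the robot as it stands. Calls block until the motion is done:
- robot.movep(position, orientation): joint-space move of the TCP to a pose.
- robot.movel(position, attitude=None, feed=150): straight line of the TCP; attitude=None keeps the orientation; feed is the mean speed in mm/s.
- robot.move_joints(angles): joint-space move.
- robot.move_gripper(opening, effort=None): finger opening in mm; effort is the grip in N (None keeps the last); returns when the fingers have stopped.
- robot.sleep(seconds).
- robot.inverse_kinematics(position, orientation): joint angles nearest the present ones, or None.
- robot.capture(name): name is "scene" or "top"; returns the picture (384x512x3 uint8, red, green, blue); there is no depth.
- robot.camera_info(name): a dict with "camera_matrix" (3x3 intrinsics, pixels), "k1" (the pictures are not rectified: a ray, as slopes to the right and down, at radius r is drawn at 1 + k1 r^2 times it, then the intrinsics apply), "position" and "orientation" of the camera in the world. Camera axes: x right, y down, z forward; pixel columns grow to the right and rows downward; lengths in mm; the calibration is good to about 2 mm. A picture is of the moment at which its call begins. camera_info takes no time and is no camera call.
A pose or a line that the arm cannot do raises robot.PlanningError and nothing moves.
- robot.close_job(): hands the job in; it is judged then, once.
Readings, each from a call of its own:
- robot.read_t(): time.
- robot.read_joint_positions(): joint angles.
- robot.read_qvel(): joint speeds.
- robot.read_joint_efforts(): joint torques, N m.
- robot.read_tool_pos(): TCP position.
- robot.read_ee_rot(): TCP orientation.
- robot.read_contact_force(): force on the tool from outside, world axes, zero at the start.
- robot.read_ft_torque(): the same for the moment, N m.
- robot.read_width(): finger opening in mm.
- robot.read_grip_force(): force on a finger pad.
Only numpy, scipy, OpenCV 4.12 (cv2) and the standard library are available. Lean on these libraries where they do the work, as an engineer would, in place of code of your own. Each camera call takes 0.05 s, during which the arm holds its last target. There are 200 camera calls.

### The job

A flat steel end-cap disc lies on the bench against an angle-iron stop, too wide and too flat for the fingers to pick up. Take the plate lifter (round bar handle, thin spade blade) from its V-rest, slide the blade under the disc against the stop, lift the disc on the blade and set it down level and central on the two raised blocks of the toggle fixture, without dropping it. Then lay the lifter's handle back in both V-grooves of its rest, blade hanging down, and swing the clamp arm down until its pad presses on the disc; leave the other things on the bench where they lie.

Things in the scene. Friction and masses are not known exactly. Their poses are not given: they have to be found in the camera images.
- disc: Loose bare-steel end-cap disc, 95 mm across, 6 mm thick, about 0.33 kg, lying flat on the bench. Both rims are bevelled: the flat faces are 85 mm across and the bevel rises 2.5 mm over 5 mm, so a blade can start under the rim. Too wide to grip. Origin at the centre of its underside, z along its axis.
- disc_center (a point): Centre of the disc, half-way through its thickness (3 mm above its underside); z along its axis.
- stop_face (a point): Angle-iron stop fixed to the bench, an upright plate 70 mm wide and 50 mm tall. This point: middle of the face that looks at the disc, 3 mm above the bench; x points level and squarely out of the face to the disc (the blade comes in along -x), z up. The disc lies 2 to 7 mm from the face, its centre up to 8 mm to either side of the x axis.
- lifter: Loose steel plate lifter, 0.42 kg. x runs along the handle toward the blade, z up; origin 60 mm under lifter_grip, in the plane of the blade's underside. Flat blade 46 mm wide from x = 86 to 180 mm, 2.2 mm thick, over the last 14 mm thinned to 1 mm and narrowed to 38 mm; level when z is vertical. A neck 26 mm wide slants from the blade's rear (x = 86) up to the handle's front. Centre of mass near x = 20 mm.
- lifter_grip (a point): Point on the axis of the lifter's round bar handle (20 mm in diameter, from 85 mm behind to 68 mm ahead of this point, with a hanging ring at the rear), midway between the two places where it lies in the V-grooves: grip it here from above, fingers either side. Axes as those of the lifter.
- lifter_edge (a point): Middle of the blade's front edge, on the underside; 180 mm ahead of lifter_grip and 60 mm below it; axes as those of the lifter.
- rest_seat (a point): V-rest fixed to the bench: two 90 degree V-grooves open upward, 14 mm long, 44 mm either side of this point along x, tops 82 mm above the bench, on posts on a base 150 x 50 x 6 mm. lifter_grip lies here when the handle is seated (78 mm above the bench, blade hanging 18 mm above it). x along the handle, at the start toward the blade; z up. The grooves centre a handle up to 8 mm off.
- fixture_seat (a point): Toggle fixture fixed to the bench: base 100 (x) x 170 (y) x 10 mm with two blocks 40 (x) x 12 (y) mm, tops 28 mm above the bench. This point: midway between the blocks at their top height, where the disc's underside belongs. Block inner faces 31.5 mm to either side along y: the blade passes between them, 18 mm high. x level, away from the robot; y from the clamp hinge to the outer block.
- fixture_hinge (a point): Middle of the clamp arm's hinge, 42 mm above the bench, 73.5 mm from fixture_seat along its -y; the hinge axis is x of this frame; axes as those of fixture_seat, z up.
- clamp_pad (a point): Centre of the underside of the clamp's round pad (16 mm across), carried by the arm: with the arm level (joint 0) it is 70 mm from the hinge along y and 20.5 mm below it.
- toggle_fixture_arm (a joint): Clamp arm angle (rad): 0 level, 1.48 upright; starts at 1.15 to 1.42, stays where left (0.25 N m friction, no spring). Bar 12 mm wide, 78 mm long from the hinge; its upper face (on the -y side when raised) is 10 mm off the hinge line; the spindle stands 10 mm out of it at 67 to 73 mm. The red grip lies out along -y when open, below 95 mm. The pad meets the seated disc at about 0.17 to 0.2.
- the_pliers: Pliers with red handles, 177 mm long, lying near the front edge of the bench; a bystander.
- the_caliper: Caliper, 190 mm long, lying flat; a bystander.
- the_flap_disc: Worn flap disc, 112 mm across and 12 mm thick, ribbed brown rim and a centre hole; a bystander, not the end-cap disc.
- the_tip_box: Small box 44 x 64 x 26 mm; a bystander.
- the_gusset: Triangular gusset plate 65 x 65 x 6 mm; a bystander.

How it is judged:
By the outcome, as a careful person would: the job done as asked, in the order asked, and still so for the second after the job is handed in, with the robot touching nothing.
It also fails if it takes over 72 s, if anything falls off the work surface, if the arm or the gripper's body presses on something with over 40 N, if the wrist force passes 120 N, or if a joint passes its speed limit or range.

## Working session

There is one attempt and no reset: what is moved stays moved. The work goes in short steps, each a Python script; the robot and the scene stay as the last script left them, time stands still between calls to the robot, and variables do not carry over. Pictures are saved under pics/ and viewed, at most 10 in all, crops included, and the job is handed in when it is done.

```bash
ls; mkdir -p pics; python3 - <<'E'
from plant import robot
import cv2
for n in("scene","top"):
    im=robot.capture(n); cv2.imwrite(f"pics/{n}0.png",cv2.resize(im[:,:,::-1],(800,600),interpolation=cv2.INTER_CUBIC))
    cv2.imwrite(f"{n}0.png",im[:,:,::-1])
    print(robot.camera_info(n))
print(robot.tcp_to_grasp,robot.read_tool_pos(),robot.read_ee_rot(),robot.read_t())
E
```

```text
pics
{'camera_matrix': array([[437.65761428,   0.        , 260.69950386],
       [  0.        , 437.65761428, 190.19771201],
       [  0.        ,   0.        ,   1.        ]]), 'k1': -0.15396915669758723, 'position': array([-182.23970357,  765.89996503,  582.67409527]), 'orientation': array([-2.00013173, -0.01725948, -2.44201764])}
{'camera_matrix': array([[447.43495364,   0.        , 250.90507351],
       [  0.        , 447.43495364, 194.31945899],
       [  0.        ,   0.        ,   1.        ]]), 'k1': -0.07930081853070252, 'position': array([ 321.77094615, -127.46322188, 1167.19248296]), 'orientation': array([-2.94487741, -0.00686447, -1.56286955])}
18.700000000000003 [ 159.52116324 -499.93841546  230.81262342] [-3.14050307e+00 -2.28811496e-04  3.08837423e-01] 0.1
```

View pics/top0.png

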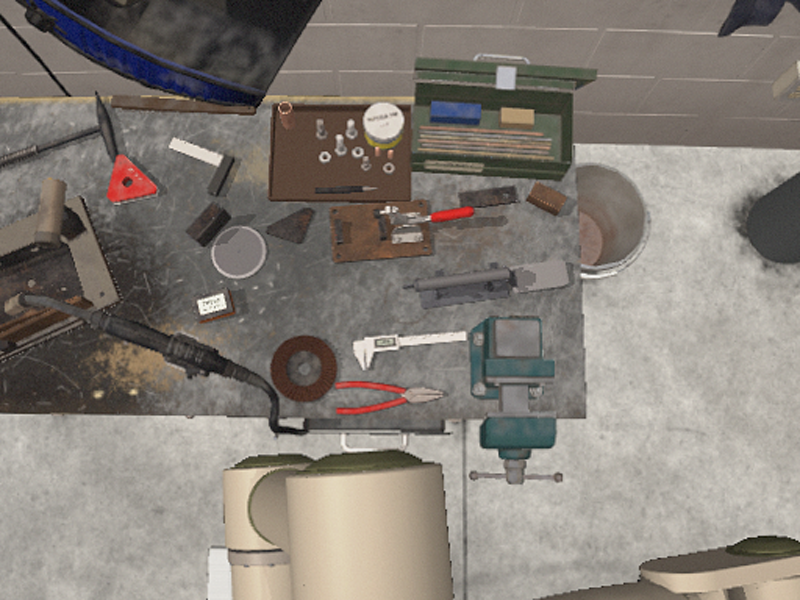

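View pics/scene0.png

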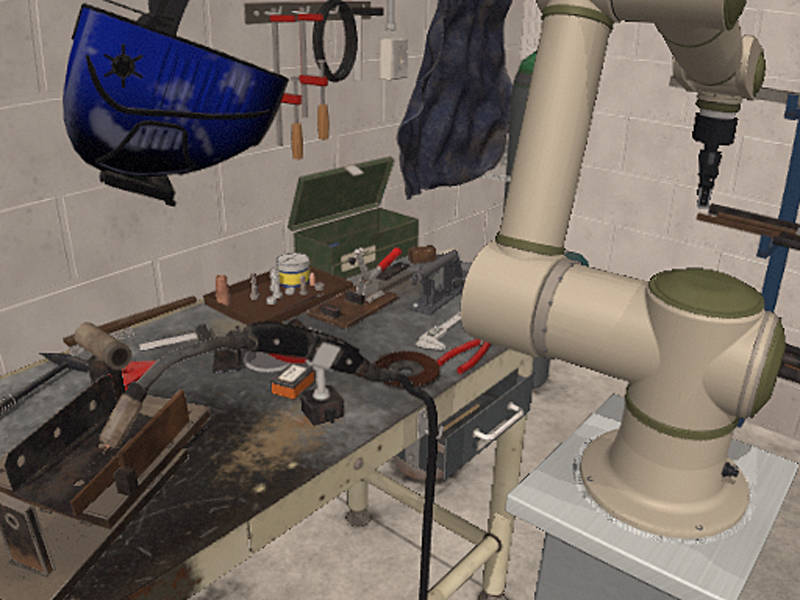

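The top view shows the disc at (239,251), the stop plate at (208,224), the fixture at (381,231) with its red grip to the right, and the lifter handle running from (405,287) to the blade at (570,272). The flap disc, caliper, pliers, box and gusset sit around them. In the scene view the fixture is at (350,300) and the rest at (435,285). I'll zoom in next.

```bash
cat > h.py <<'E'
import numpy as np, cv2
from scipy.spatial.transform import Rotation as R
from plant import robot
def cam(n):
    c=robot.camera_info(n); return c['camera_matrix'],c['k1'],np.array(c['position']),R.from_euler('xyz',c['orientation']).as_matrix()
def ray(n,px):
    K,k1,p,Rm=cam(n); d=np.array([k1,0,0,0,0.])
    s=cv2.undistortPoints(np.array(px,float).reshape(-1,1,2),K,d).reshape(-1,2)
    return p,np.c_[s,np.ones(len(s))]@Rm.T
def plane(n,px,z):
    p,v=ray(n,px); return p+v*((z-p[2])/v[:,2])[:,None]
def proj(n,P):
    K,k1,p,Rm=cam(n); 
    return cv2.projectPoints(np.array(P,float).reshape(-1,1,3),cv2.Rodrigues(Rm.T)[0],-Rm.T@p,K,np.array([k1,0,0,0,0.]))[0].reshape(-1,2)
def crop(n,name,x0,y0,x1,y1,s):
    im=robot.capture(n)[:,:,::-1]; cv2.imwrite(f"{n}_{name}.png",im)
    cv2.imwrite(f"pics/{n}_{name}.png",cv2.resize(im[y0:y1,x0:x1],None,fx=s,fy=s,interpolation=cv2.INTER_CUBIC))
E
python3 - <<'E'
import cv2,numpy as np
a=cv2.imread("top0.png");b=cv2.imread("scene0.png")
A=cv2.resize(a[120:200,115:375],None,fx=3,fy=3,interpolation=cv2.INTER_CUBIC)
# second: left and right halves at larger zoom
B1=cv2.resize(a[120:198,120:210],(400,346),interpolation=cv2.INTER_CUBIC)
L=cv2.resize(a[120:186,115:215],(800,528),interpolation=cv2.INTER_CUBIC)
cv2.imwrite("pics/left.png",L)   # scale 8
Rr=cv2.resize(a[120:200,205:375],None,fx=4.7,fy=4.7,interpolation=cv2.INTER_CUBIC)
cv2.imwrite("pics/right.png",Rr)
E
```

```text
(no output)
```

View pics/left.png

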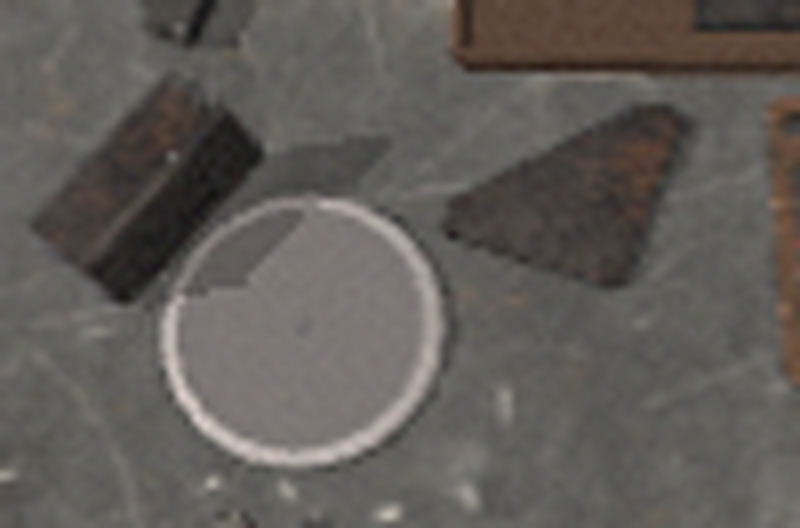

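View pics/right.png

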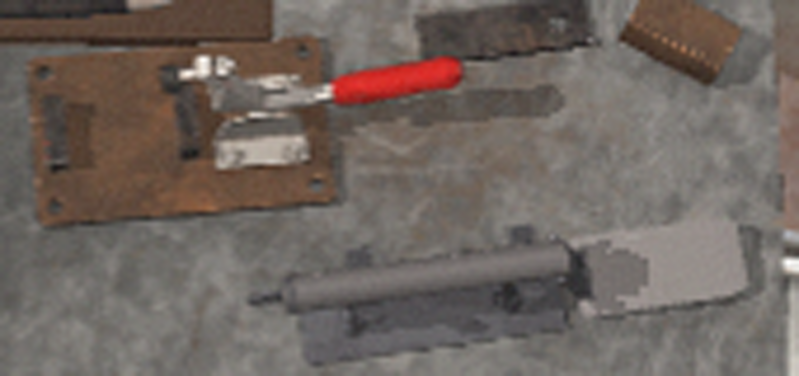

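Left crop: disc rim spans u 162–444 and v 196–467, and the foot of the stop face runs from (125,303) to (263,155). Right crop: handle axis runs from (290,291) to (572,262), blade front is near (745,255), fixture base corners are (28,58), (325,38), (342,205), (40,227), and the block tops are at (55,132) and (186,120).

```bash
python3 - <<'E'
from h import *
np.set_printoptions(precision=1,suppress=True)
L=lambda q:(np.array(q,float)+.5)/8-.5+[115,120]
Q=lambda q:(np.array(q,float)+.5)/4.7-.5+[205,120]
c=plane("top",L([[303,331.5],[162,331],[444,331],[303,196],[303,467]]),3); print("disc",c, np.linalg.norm(c[1]-c[2]),np.linalg.norm(c[3]-c[4]))
# contour fit
a=cv2.imread("top0.png").astype(int)
f0=plane("top",L([[125,303],[263,155]]),0); f5=plane("top",L([[95,265],[220,105]]),50)
print("stop foot",f0,np.linalg.norm(f0[1]-f0[0]),"top",f5,np.linalg.norm(f5[1]-f5[0]))
h=plane("top",Q([[290,291],[572,262]]),78); print("handle",h,np.linalg.norm(h[1]-h[0]),"yaw",np.arctan2(*(h[1]-h[0])[[1,0]]))
print("blade",plane("top",Q([[580,316],[752,292],[736,217],[570,240]]),20))
b=plane("top",Q([[28,58],[325,38],[342,205],[40,227]]),10); print("fix base",b,b.mean(0),np.linalg.norm(b[1]-b[0]),np.linalg.norm(b[2]-b[1]))
d=b[0]+b[3]-b[1]-b[2]; print("y axis ang",np.arctan2(d[1],d[0]))
k=plane("top",Q([[55,132],[186,120]]),28); print("blocks",k,k.mean(0))
r=plane("top",Q([[300,310],[310,365],[568,323]]),6);print("rest base",r)
x=plane("top",Q([[420,15],[595,45],[640,55],[760,50]]),10);print("others",x)
E
```

```text
disc [[643.1 133.    3. ]
 [643.  181.1   3. ]
 [643.7  85.2   3. ]
 [690.9 135.6   3. ]
 [596.1 130.6   3. ]] 95.82754676629136 94.89162137299542
stop foot [[653.6 195.1   0. ]
 [706.4 150.9   0. ]] 68.93749779018668 top [[652.1 192.   50. ]
 [707.1 154.2  50. ]] 66.716289345144
handle [[ 571.8 -171.4   78. ]
 [ 589.3 -322.3   78. ]] 151.85047895848095 yaw -1.4559183436231762
blade [[ 572.4 -336.4   20. ]
 [ 587.2 -434.3   20. ]
 [ 630.8 -427.    20. ]
 [ 616.3 -331.9   20. ]]
fix base [[ 724.2  -22.6   10. ]
 [ 738.1 -194.4   10. ]
 [ 638.  -203.8   10. ]
 [ 623.4  -32.1   10. ]] [ 680.9 -113.2   10. ] 172.31809909901355 100.56188702075806
y axis ang 1.6535458941836545
blocks [[ 674.2  -40.7   28. ]
 [ 681.9 -114.6   28. ]] [678.  -77.6  28. ]
rest base [[ 577.4 -180.     6. ]
 [ 545.8 -185.6    6. ]
 [ 571.4 -332.     6. ]]
others [[ 752.9 -249.7   10. ]
 [ 735.9 -351.5   10. ]
 [ 730.2 -377.6   10. ]
 [ 734.4 -448.3   10. ]]
```

```bash
python3 - <<'E'
from h import *
np.set_printoptions(precision=1,suppress=True)
g=cv2.GaussianBlur(cv2.cvtColor(cv2.imread("top0.png"),cv2.COLOR_BGR2GRAY),(1,1),0).astype(float)
g=cv2.GaussianBlur(g,(5,1),0)   # smooth along the handle
up=[];lo=[]
for u in range(268,324,2):
    v0=181.6-.123*(u-267); vs=np.arange(v0-7,v0+8,.25)
    p=cv2.remap(g.astype(np.float32),np.full((1,len(vs)),u,np.float32),vs[None].astype(np.float32),cv2.INTER_LINEAR)[0]
    d=np.gradient(p); h=len(vs)//2
    a=np.argmax(np.abs(d[8:h-4]))+8; b=np.argmax(np.abs(d[h+4:-8]))+h+4
    up.append((u,vs[a]));lo.append((u,vs[b]))
def fit(P):
    vx,vy,x,y=cv2.fitLine(np.float32(P),cv2.DIST_HUBER,0,.01,.01).ravel(); return lambda u:(u,y+(u-x)*vy/vx)
fu,fl=fit(up),fit(lo)
print(np.array(up)[:,1],np.array(lo)[:,1])
A=plane("top",[fu(267),fu(325)],78);B=plane("top",[fl(267),fl(325)],78)
print(A,B,np.linalg.norm((A-B)[:,:2],axis=1))
C=(A+B)/2; d=C[1]-C[0]; print(C,np.arctan2(d[1],d[0]))
# rear end / front end along the axis
for u in np.arange(258,335,1.0):
    v=(fu(u)[1]+fl(u)[1])/2; print(int(u),int(cv2.getRectSubPix(g.astype(np.float32),(1,1),(u,v))[0,0]),end='; ')
E
```

```text
[177.5 179.5 179.2 178.2 178.2 177.2 177.3 176.3 176.3 176.3 176.3 174.3
 174.3 174.3 175.3 173.3 175.3 175.3 172.3 172.3 174.3 173.3 171.3 173.3
 171.3 172.3 172.3 170.3] [186.5 183.5 185.2 185.2 185.2 185.2 183.3 183.3 184.3 182.3 182.3 180.3
 180.3 181.3 181.3 181.3 180.3 180.3 180.3 179.3 179.3 179.3 179.3 178.3
 178.3 178.3 178.3 177.3]
[[ 577.5 -173.2   78. ]
 [ 603.2 -319.3   78. ]] [[ 561.4 -173.2   78. ]
 [ 585.3 -318.9   78. ]] [16.1 17.9]
[[ 569.4 -173.2   78. ]
 [ 594.2 -319.1   78. ]] -1.4023466939446347
258 84; 259 75; 260 74; 261 72; 262 68; 263 65; 264 70; 265 85; 266 95; 267 100; 268 105; 269 111; 270 113; 271 112; 272 113; 273 113; 274 114; 275 115; 276 115; 277 114; 278 114; 279 115; 280 116; 281 117; 282 117; 283 117; 284 115; 285 116; 286 117; 287 117; 288 117; 289 117; 290 118; 291 118; 292 118; 293 118; 294 119; 295 119; 296 119; 297 118; 298 118; 299 118; 300 119; 301 120; 302 121; 303 120; 304 118; 305 118; 306 119; 307 120; 308 120; 309 120; 310 119; 311 119; 312 120; 313 121; 314 121; 315 120; 316 119; 317 118; 318 119; 319 119; 320 121; 321 122; 322 121; 323 119; 324 113; 325 97; 326 80; 327 77; 328 85; 329 97; 330 107; 331 111; 332 113; 333 115; 334 122;
```

```bash
python3 - <<'E'
from h import *
np.set_printoptions(precision=2,suppress=True)
o=[np.pi,0,-1.404+np.pi]
robot.move_gripper(60)
robot.movep([582.8,-252.8,170],o); print(robot.read_t(),robot.read_joint_positions(),robot.read_contact_force())
robot.movel([582.8,-252.8,59.3],o,120); print(robot.read_tool_pos(),robot.read_ee_rot(),robot.read_contact_force())
robot.move_gripper(15,115); print(robot.read_width(),robot.read_grip_force(),robot.read_contact_force(),robot.read_ft_torque())
robot.movel([582.8,-252.8,110],o,60); robot.sleep(.3)
print(robot.read_t(),robot.read_tool_pos(),robot.read_width(),robot.read_contact_force(),robot.read_ft_torque())
crop("top","grip",115,120,375,310,3); crop("scene","grip",200,140,340,240,5.6)
E
```

```text
2.275 [-0.6   0.6   1.22 -0.    1.32 -0.76] [ 1.14 -0.24 -0.8 ]
[ 583.2  -253.07   60.17] [3.14 0.   1.74] [ 0.16  0.32 -0.01]
17.166888541728966 101.70063972473145 [-14.75  -1.41   9.21] [-0.08  2.27 -0.14]
5.1167 [ 582.78 -252.79  109.83] 17.194215596202337 [ 0.6  -0.58 -4.21] [0.12 0.   0.03]
```

View pics/scene_grip.png

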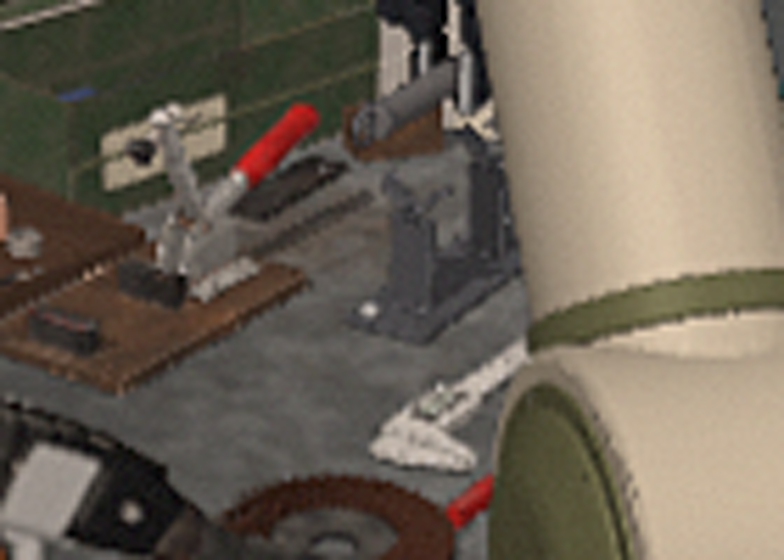

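The lifter is out of its rest and held in the gripper at about (400,110) in the crop. The empty grooves are at (395,190) and (480,150), and the clamp arm is nearly upright at (180,150). Next: carry it to the disc and touch the bench.

```bash
cat >> h.py <<'E'
def pose(p,psi,pitch=0,ref=(180,0,0)):
    """TCP position and rpy that put lifter point ref (lifter frame) at world p."""
    Rl=R.from_euler('xyz',[0,pitch,psi]); T=Rl*R.from_euler('z',np.pi)*R.from_euler('x',np.pi)
    pos=np.array(p,float)+Rl.apply(np.array([0,0,60-18.7])-np.array(ref,float))
    return list(pos),list(T.as_euler('xyz'))
PSI=.874; D=np.array([np.cos(PSI),np.sin(PSI),0])
EDGE=np.array([675.2,171.4,0])   # final edge point under the disc
GRIP=(0,0,60)
E
python3 - <<'E'
from h import *
np.set_printoptions(precision=2,suppress=True)
P=.017
robot.movel(*pose([582.8,-252.8,250],-1.404,0,GRIP),feed=250)
robot.movep(*pose([430,-160,250],-.5,0,GRIP)); print(robot.read_t())
pre=EDGE-115*D
robot.movep(*pose(pre+[0,0,50],PSI,P)); print(robot.read_t(),robot.read_joint_positions())
robot.movel(*pose(pre+[0,0,6],PSI,P),feed=100); robot.sleep(.3)
f0=robot.read_contact_force(); print(f0,robot.read_tool_pos()-pose(pre+[0,0,6],PSI,P)[0])
for z in np.arange(4.5,-3,-.5):
    robot.movel(*pose(pre+[0,0,z],PSI,P),feed=20); robot.sleep(.1)
    f=robot.read_contact_force()-f0
    if f[2]>3: break
print(z,f,robot.read_tool_pos()-pose(pre+[0,0,z],PSI,P)[0],robot.read_ft_torque(),robot.read_t())
crop("top","pre",115,110,315,260,4)
E
```

```text
6.7333
7.75 [-0.34  0.4   1.77 -0.02  0.98 -2.77]
[ 0.07  0.36 -3.91] [ 0.19 -0.08  0.39]
-2.0 [-1.64 -1.53  4.23] [ 0.05 -0.04  0.1 ] [-0.06  0.01 -0.  ] 13.5417
```

View pics/top_pre.png

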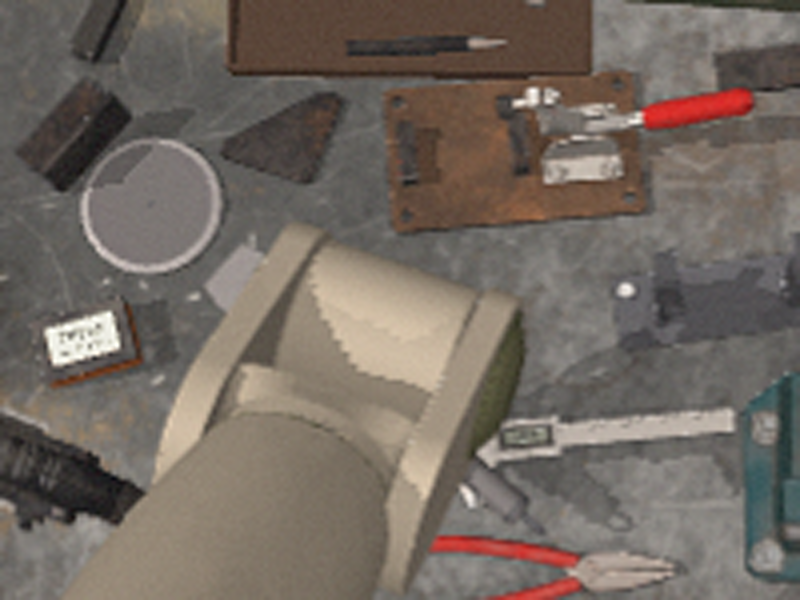

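The blade tip lies on the bench: front edge from about (207,288) to (244,244), midpoint (225,266), pointing at the disc centre (151,205). I'll check it numerically.

```bash
python3 - <<'E'
from h import *
np.set_printoptions(precision=1,suppress=True)
im=cv2.imread("top_pre.png"); hsv=cv2.cvtColor(im,cv2.COLOR_BGR2HSV)
C=lambda q:(np.array(q,float)+.5)/4-.5+[115,110]
pre=EDGE-115*D
e=plane("top",C([[207,288],[244,244],[225.5,266]]),1); print("edge",e,"want",pre,"diff along/lat",(e[2]-pre)@D,(e[2]-pre)@[-D[1],D[0],0])
# disc by rim-bright mask
m=cv2.inRange(hsv,(0,0,115),(180,60,255))[110:260,115:190]
m=cv2.morphologyEx(m,cv2.MORPH_OPEN,np.ones((2,2)))
cs=[c for c in cv2.findContours(m,cv2.RETR_EXTERNAL,cv2.CHAIN_APPROX_NONE)[0]]
c=max(cs,key=lambda c:cv2.contourArea(cv2.convexHull(c))); E=cv2.fitEllipse(cv2.convexHull(c)); print(E)
d=plane("top",[np.array(E[0])+[115,110]],3)[0]; print("disc",d,"lateral to blade axis",(d-pre)@[-D[1],D[0],0],"ahead",(d-pre)@D)
E
```

```text
edge [[586.8  92.9   1. ]
 [617.3  69.4   1. ]
 [602.   81.2   1. ]] want [601.4  83.2   0. ] diff along/lat -1.1520283833125065 -1.7925960105140555
((53.49800109863281, 108.84275817871094), (90.0497055053711, 127.4352035522461), 56.41968536376953)
disc [486.1  82.5   3. ] lateral to blade axis 87.96140370096444 ahead -74.54138675821088
```

```bash
python3 - <<'E'
from h import *
np.set_printoptions(precision=1,suppress=True)
P=.017; Z=-1.6; f0=np.array([.07,.36,-3.9])
s=115.
while s>0:
    s=max(0,s-(15 if s>100 else 5))
    robot.movel(*pose(EDGE-s*D+[0,0,Z],PSI,P),feed=60)
    f=robot.read_contact_force()-f0
    print(s,f@D,f[2],robot.read_ft_torque())
    if f@D<-25: break
print(robot.read_tool_pos()-pose(EDGE-s*D+[0,0,Z],PSI,P)[0],robot.read_t())
crop("top","ins",115,110,315,260,4)
E
```

```text
100.0 0.6212230809508241 1.6580909594775486 [ 0.3 -0.3  0. ]
95.0 0.6971140320645516 2.1447304008966004 [ 0.3 -0.3 -0. ]
90.0 1.0998915230735082 1.9976004946627892 [ 0.2 -0.3  0. ]
85.0 1.1376118561854367 0.7982508322623305 [ 0.2 -0.3  0. ]
80.0 1.9345517558307743 1.6933942021694257 [ 0.2 -0.3  0. ]
75.0 1.1265284320838462 1.138609055045738 [ 0.2 -0.4 -0. ]
70.0 1.1107228998119731 1.338938162815297 [ 0.3 -0.4  0. ]
65.0 1.173414420667198 -0.15071528002453904 [ 0.3 -0.4 -0. ]
60.0 1.2617786456813833 0.8163183216486765 [ 0.3 -0.4  0. ]
55.0 0.8664792573155781 1.3300535740036876 [ 0.3 -0.4 -0. ]
50.0 0.30015288331490436 1.0688873144036517 [ 0.3 -0.4 -0. ]
45.0 0.02600682710561237 1.3852212794077987 [ 0.2 -0.3 -0. ]
40.0 0.2111650341454278 1.642356985302269 [ 0.1 -0.3  0. ]
35.0 -0.2409350530643708 1.2964803756482408 [ 0.1 -0.3 -0. ]
30.0 -1.6893869221522675 1.685753271549042 [-0.  -0.2 -0. ]
25.0 -1.4464147552371749 1.822705359749254 [-0.1 -0.1 -0. ]
20.0 -2.710637491106367 1.6961036304219004 [-0.2 -0.1 -0.1]
15.0 -2.761736912771314 3.1962858861436176 [-0.3 -0.1 -0.1]
10.0 -2.839795179855981 1.9482297045069217 [-0.3 -0.1 -0.1]
5.0 -0.17887204930477624 1.8105587188754169 [-0.1 -0.2 -0.1]
0 -1.700501879498711 1.2491406749290497 [-0.1 -0.2 -0.1]
[ 0.   0.1 -0.1] 18.9917
```

View pics/top_ins.png

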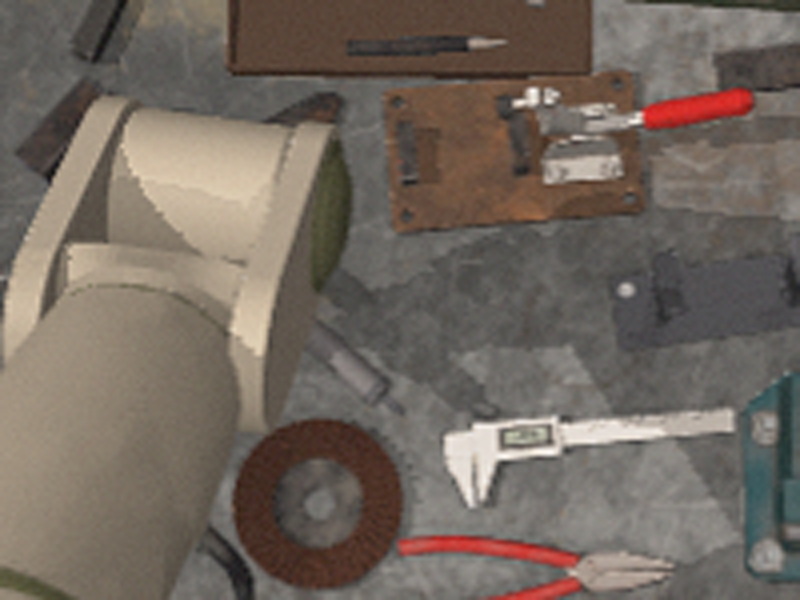

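The wrist hides the disc in this view, but the insertion forces stayed low (under 3 N). I'll lift and check the weight.

```bash
python3 - <<'E'
from h import *
np.set_printoptions(precision=2,suppress=True)
P=-.015
robot.movel(*pose(EDGE+[0,0,4],PSI,P),feed=25)
robot.sleep(.2); print(robot.read_contact_force(),robot.read_ft_torque(),robot.read_tool_pos()-pose(EDGE+[0,0,4],PSI,P)[0])
robot.movel(*pose(EDGE-8*D+[0,0,75],PSI,P),feed=60)
robot.sleep(.2); print(robot.read_contact_force(),robot.read_ft_torque(),robot.read_width(),robot.read_t())
crop("scene","lift",100,150,300,300,4); crop("top","lift",115,110,315,260,4)
E
```

```text
[-1.94 -1.46 -3.38] [-0.36  0.28 -0.04] [-0.22 -0.04 -0.09]
[-0.29  0.34 -7.42] [-0.39  0.32 -0.02] 17.388310889990723 21.0333
```

View pics/scene_lift.png

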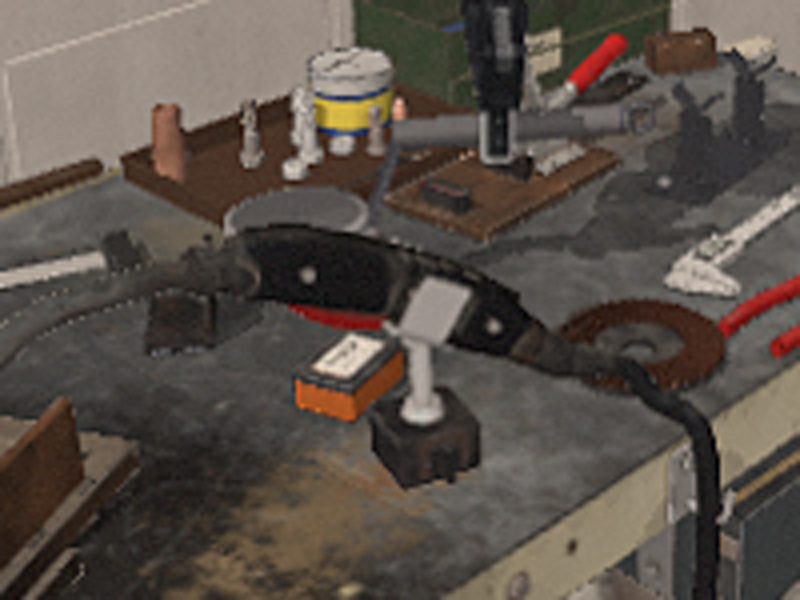

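The disc rides on the blade, visible at (300,210), and the wrist reads the combined weight of 7.4 N. The lever moment also matches a disc centre near x = 136. Next: carry it to the fixture.

```bash
cat >> h.py <<'E'
FY=.088; FX=np.array([np.cos(FY),np.sin(FY),0]); FN=np.array([-np.sin(FY),np.cos(FY),0])
SEAT=np.array([677.4,-75.6,28.]); DL=(137.7,1.8,2.2)   # disc underside centre in lifter frame
E
python3 - <<'E'
from h import *
np.set_printoptions(precision=2,suppress=True)
P=-.015
robot.movel(*pose(SEAT-115*FX+[0,0,55],FY,P,DL),feed=100); print(robot.read_t(),robot.read_joint_positions())
robot.movel(*pose(SEAT-115*FX+[0,0,20],FY,P,DL),feed=80)
robot.sleep(.2); print(robot.read_contact_force(),robot.read_ft_torque())
crop("top","f0",170,110,310,215,5.7)
robot.movel(*pose(SEAT+[0,0,20],FY,P,DL),feed=80); robot.sleep(.3)
print(robot.read_contact_force(),robot.read_ft_torque(),robot.read_t())
crop("scene","f1",180,150,260,210,10); crop("top","f1",170,110,310,215,5.7)
a=cv2.imread("pics/top_f0.png");b=cv2.imread("pics/top_f1.png");
E
```

```text
23.0917 [-0.5   0.25  1.91  0.01  0.97 -2.17]
[ 0.06 -0.63 -7.47] [-0.05  0.55 -0.04]
[-0.31 -0.61 -7.38] [0.03 0.52 0.  ] 25.8167
```

View pics/scene_f1.png

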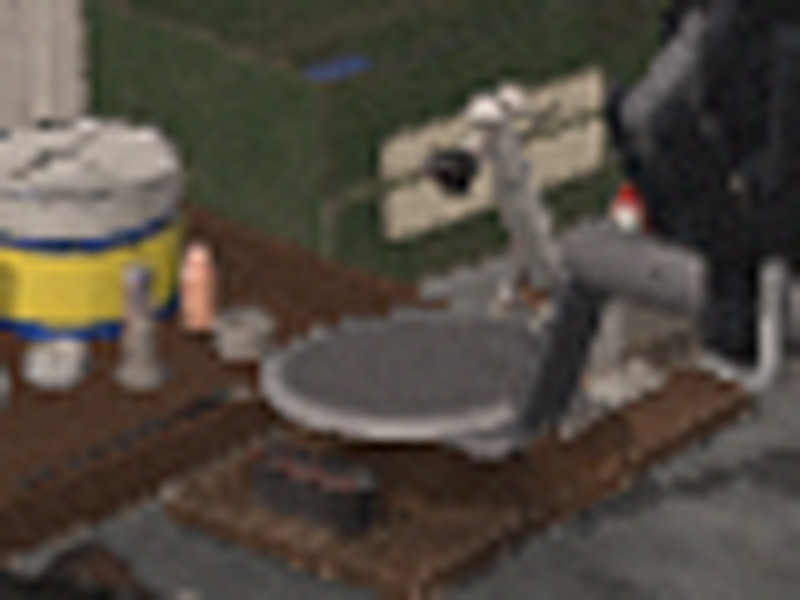

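View pics/top_f1.png

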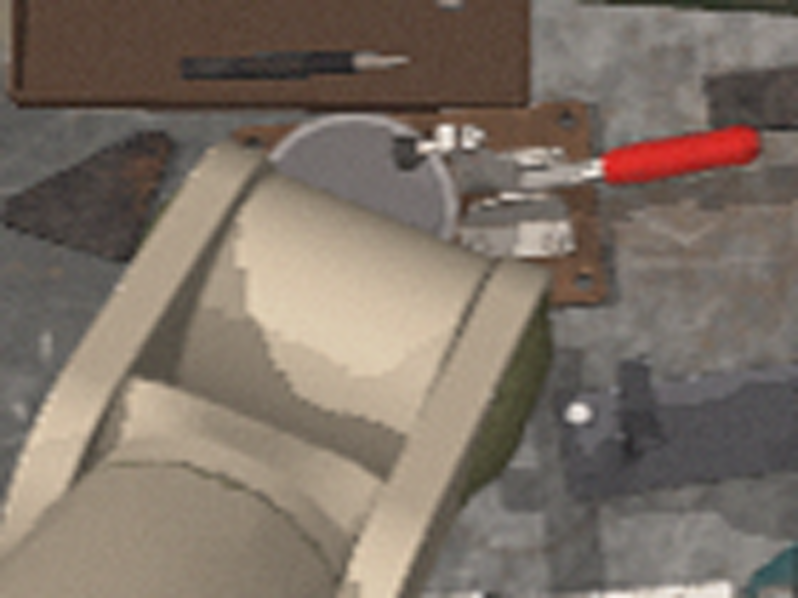

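In the top view the visible rim arc passes through (270,160), (300,128), (350,114), (400,124), (440,168), (458,205). In the scene view the disc lies flat on the blade with the clamp arm clear behind it at (510,170). I'll fit a 47.5 mm circle to the arc.

```bash
python3 - <<'E'
from h import *
from scipy.optimize import least_squares
np.set_printoptions(precision=1,suppress=True)
C=lambda q:(np.array(q,float)+.5)/5.7-.5+[170,110]
q=[[270,160],[300,128],[350,114],[400,124],[440,168],[458,205]]
for z in(48,51):
    p=plane("top",C(q),z)[:,:2]
    r=least_squares(lambda c:np.linalg.norm(p-c,axis=1)-47.5,[678,-78]); d=r.x-[678,-77.6]
    print(z,r.x,r.fun,"off along x,y of fixture",d@FX[:2],d@FN[:2])
# scene: visible outline of disc, rim left/bottom
S=lambda q:(np.array(q,float)+.5)/10-.5+[180,150]
for z in (46,49,51):
    p=plane("scene",S([[262,375],[290,405],[350,430],[420,437],[480,428]]),z)[:,:2]
    r=least_squares(lambda c:np.linalg.norm(p-c,axis=1)-47.5,[678,-78]); d=r.x-[678,-77.6]; print("scene",z,r.x,r.fun,d@FX[:2],d@FN[:2])
b=plane("scene",S([[262,455],[372,485],[345,530],[375,490]]),28); print(b)
E
```

```text
48 [670.  -81.8] [-1.3  0.6  0.6  0.7 -2.1  0.7] off along x,y of fixture -8.34346185057586 -3.4878908570619904
51 [668.9 -81.9] [-1.4  0.6  0.6  0.7 -2.1  0.7] off along x,y of fixture -9.442265068860015 -3.4727972801527827
scene 46 [669.7 -79.8] [ 0.5 -1.3  0.4  1.3 -1.1] -8.495008876957458 -1.450443346877404
scene 49 [665.  -75.4] [ 0.4 -1.3  0.5  1.3 -1.1] -12.782634283267045 3.3562948001817867
scene 51 [661.8 -72.4] [ 0.4 -1.2  0.5  1.3 -1.2] -15.641132865191503 6.561025935101905
[[689.1 -31.3  28. ]
 [650.4 -38.8  28. ]
 [634.9 -12.6  28. ]
 [647.3 -37.   28. ]]
```

```bash
python3 - <<'E'
from h import *
np.set_printoptions(precision=2,suppress=True)
P=-.012; T=SEAT+7*FX+2.5*FN
robot.movel(*pose(T+[0,0,18],FY,P,DL),feed=40)
robot.sleep(.2); crop("top","f2",170,110,310,215,5.7)
robot.movel(*pose(T+[0,0,5],FY,P,DL),feed=50)
f0=-7.4
for z in np.arange(4,-9,-1.):
    robot.movel(*pose(T+[0,0,z],FY,P,DL),feed=25)
    f=robot.read_contact_force(); print(z,f,end=' ')
robot.sleep(.2); print(robot.read_contact_force(),robot.read_ft_torque())
E
```

```text
4.0 [-1.05  0.93 -4.86] 3.0 [-0.85 -0.17 -4.54] 2.0 [-0.32 -0.58 -4.03] 1.0 [-0.53 -0.23 -4.51] 0.0 [-0.05  0.98 -3.67] -1.0 [-0.16  0.46 -4.29] -2.0 [-0.5  -0.06 -4.59] -3.0 [-0.06  0.04 -4.52] -4.0 [ 0.84 -1.01 -3.48] -5.0 [ 0.46  0.47 -3.37] -6.0 [-0.4  -0.33 -4.59] -7.0 [ 0.41  0.35 -3.41] -8.0 [ 0.34 -0.45 -4.4 ] [-0.4  -0.46 -4.82] [ 0.01  0.1  -0.01]
```

```bash
python3 - <<'E'
from h import *
np.set_printoptions(precision=2,suppress=True)
P=-.012; T=SEAT+7*FX+2.5*FN
robot.movel(*pose(T+[0,0,-5.5],FY,P,DL),feed=40)
robot.movel(*pose(T-60*FX+[0,0,-5.5],FY,P,DL),feed=80); print(robot.read_contact_force())
robot.movel(*pose(T-150*FX+[0,0,-5.5],FY,P,DL),feed=120); print(robot.read_contact_force(),robot.read_t())
robot.sleep(.1)
crop("top","put",170,110,310,215,5.7); crop("scene","put",180,150,260,210,10)
E
```

```text
[ 0.92  0.65 -4.45]
[ 0.27 -0.03 -3.97] 32.4167
```

View pics/top_put.png

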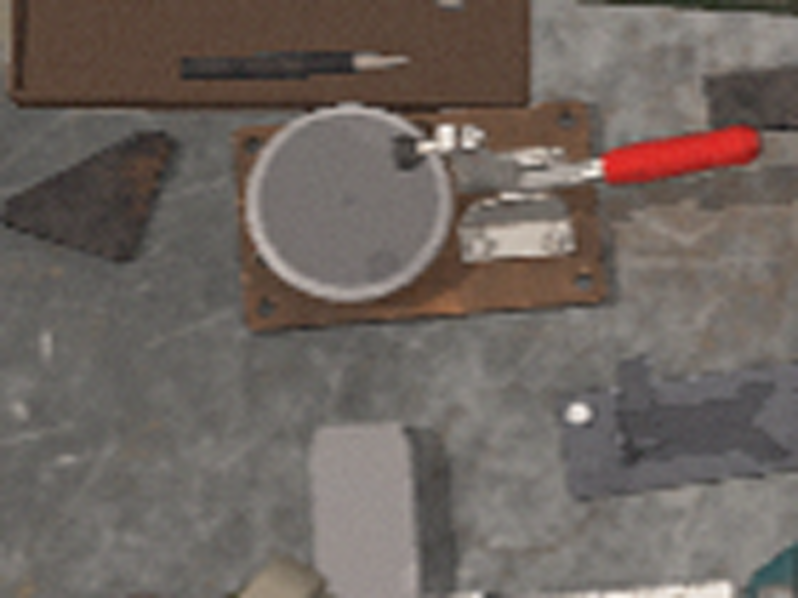

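The disc rests on the blocks, rim u 246–453 and v 103–302, centre (349.5,202.5). The blade is fully withdrawn at (360,500).

```bash
python3 - <<'E'
from h import *
np.set_printoptions(precision=1,suppress=True)
C=lambda q:(np.array(q,float)+.5)/5.7-.5+[170,110]
c=plane("top",C([[349.5,202.5],[246,200],[453,205],[348,103],[350,302]]),31); print(c[0],np.linalg.norm(c[1]-c[2]),np.linalg.norm(c[3]-c[4]))
b=plane("top",C([[233,130],[587,103],[606,300],[247,332]]),10);m=b.mean(0)
ya=(b[0]+b[3]-b[1]-b[2]); ya/=np.linalg.norm(ya); xa=np.array([ya[1],-ya[0],0]); print(m,"yaw",np.arctan2(xa[1],xa[0]))
# hand measured seat, both ways
for s in (np.array([678,-77.6,0]), m+35.7*ya): print("seat",s,"off x,y",(c[0]-s)@xa,(c[0]-s)@ya)
# tilt check: ellipse from scene saved
E
```

```text
[680.7 -79.4  31. ] 96.28685598342499 96.65717864444484
[ 681.4 -111.2   10. ] yaw 0.09576915284682312
seat [678.  -77.6   0. ] off x,y 2.5187509522326743 -2.069912149656325
seat [677.9 -75.7  10. ] off x,y 2.388101985540438 -3.963436649215173
```

The disc sits within about 3 mm of the seat, which is good enough. Next: put the lifter back.

```bash
python3 - <<'E'
from h import *
np.set_printoptions(precision=2,suppress=True)
T=SEAT+7*FX+2.5*FN
robot.movel(*pose(T-150*FX+[0,0,170],FY,0,DL),feed=250)
robot.movep(*pose([430,-160,250],-.6,0,GRIP))
G=[582.3,-252.8]; Y=-1.404; P=-.012
robot.movep(*pose(G+[170],Y,P,GRIP)); print(robot.read_t())
robot.movel(*pose(G+[90],Y,P,GRIP),feed=120); robot.sleep(.15); f0=robot.read_contact_force()
for z in np.arange(87,75,-1.):
    robot.movel(*pose(G+[z],Y,P,GRIP),feed=30)
    f=robot.read_contact_force()-f0; print(z,f,end=' ')
    if f[2]>6 or abs(f[0])>25: break
robot.sleep(.1); print(robot.read_contact_force(),robot.read_ft_torque(),robot.read_t())
crop("scene","rest",200,140,340,240,5.6); crop("top","rest",230,140,380,240,5)
E
```

```text
34.9167
87.0 [-0.88  0.25 -0.29] 86.0 [-2.4  -0.69 -0.  ] 85.0 [-1.47  0.93  0.38] 84.0 [-0.33 -0.16  0.6 ] 83.0 [-1.17  1.56 -0.1 ] 82.0 [-1.23  0.72 -0.32] 81.0 [-0.88  0.18  0.74] 80.0 [-2.97  1.22  4.39] 79.0 [-7.08  2.34 11.44] [-5.5   1.85  8.11] [ 0.42  0.8  -0.01] 38.2333
```

```bash
python3 - <<'E'
from h import *
np.set_printoptions(precision=2,suppress=True)
Y=-1.404;P=-.012
robot.movel(*pose([581.6,-252.8,78.3],Y,P,GRIP),feed=30); print(robot.read_contact_force())
robot.move_gripper(26,30); robot.sleep(.2); robot.move_gripper(55); print(robot.read_contact_force())
robot.movel(*pose([581.6,-252.8,200],Y,0,GRIP),feed=200)
print(robot.read_t())
robot.movep([480,-190,230],[np.pi,0,FY+np.pi/2]); robot.move_gripper(0)
print(robot.read_t(),robot.read_width())
crop("top","rel",170,110,370,260,4); crop("scene","rel",170,140,340,260,4)
E
```

```text
[-5.15  1.42  6.93]
[0.14 0.46 1.22]
40.1917
41.3417 0.10451889523453212
```

View pics/top_rel.png

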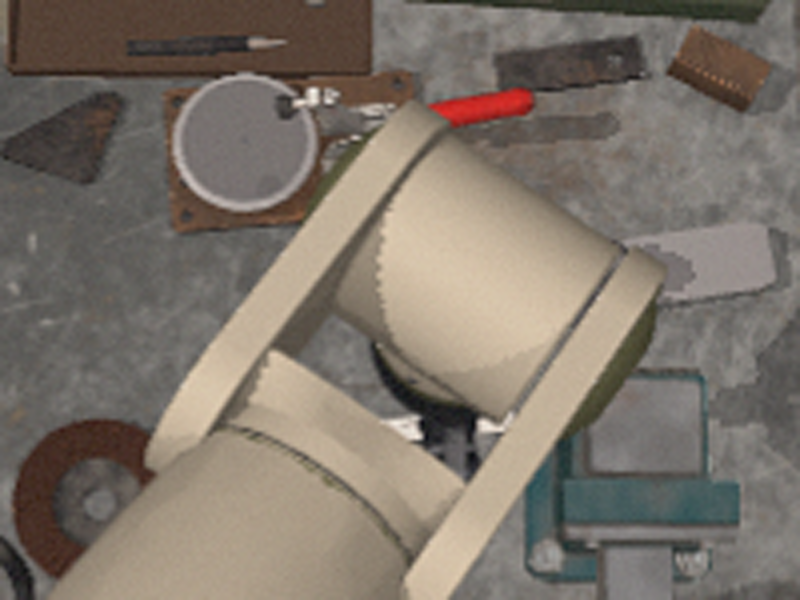

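The blade is back at its starting place at (720,265) and the disc is still on the blocks. I've viewed 12 pictures, two over the limit of 10, so from here I use numbers only. First, triangulate the pad and the red grip tip before swinging the clamp.

```bash
cat >> h.py <<'E'
def tri(pt,ps):
    o1,v1=ray("top",[pt]);o2,v2=ray("scene",[ps]);A=np.c_[v1[0],-v2[0]];s=np.linalg.lstsq(A,o2-o1,rcond=None)[0]
    a,b=o1+s[0]*v1[0],o2+s[1]*v2[0]; return (a+b)/2,np.linalg.norm(a-b)
HINGE=np.array([678,-77.,42.])-73.5*FN-[0,0,0]
def hz(y,z,x=0): return list(HINGE+x*FX+y*FN+[0,0,z])   # hinge-plane coords -> world
E
python3 - <<'E'
from h import *
np.set_printoptions(precision=1,suppress=True)
C=lambda q,s,o:(np.array(q,float)+.5)/s-.5+o
top=lambda q:C(q,5.7,[170,110])
print("hinge",HINGE)
for n,t,s in (("pad",top([404,152]),C([455,168],10,[180,150])),("redtip",top([752,142]),C([312,112],5.6,[200,140])),("spindle",top([460,138]),C([490,105],10,[180,150]))):
    p,e=tri(t,s); print(n,p,e,"rel x,y,z",(p-HINGE)@FX,(p-HINGE)@FN,(p-HINGE)[2])
a=np.array([robot.inverse_kinematics(hz(y,z),[np.pi,0,FY+np.pi/2]) for y,z in((-40,110),(-40,60),(40,30),(63,15))]); print(a.round(2))
E
```

```text
hinge [ 684.5 -150.2   42. ]
pad [ 681.8 -106.3   99.7] 1.4484096635811674 rel x,y,z 1.1711761156030933 44.01937462003588 57.70190683376143
redtip [ 696.4 -262.5   74.4] 2.221240894599772 rel x,y,z 2.071509135000026 -112.94131607015133 32.388902602318836
spindle [ 686.2 -129.4  111.7] 3.05354118175494 rel x,y,z 3.6033091176816936 20.587390623857928 69.68160303727194
[[-0.4  0.8  0.9  0.   1.4 -0.5]
 [-0.4  0.8  1.   0.   1.3 -0.5]
 [-0.3  0.8  1.1  0.   1.2 -0.4]
 [-0.3  0.8  1.1  0.   1.2 -0.4]]
```

The pad fix gives an arm angle of 1.20 rad, and both components agree with that. The red grip swings clear of the gripper body. Next: push the arm down.

```bash
python3 - <<'E'
from h import *
np.set_printoptions(precision=1,suppress=True)
o=[np.pi,0,FY+np.pi/2]
robot.movep(hz(-28,140),o); robot.movel(hz(-28,60),o,150); robot.sleep(.15); f0=robot.read_contact_force(); print(f0,robot.read_t())
def c(t,r=57): return hz(r*np.cos(t)-10*np.sin(t)-11,r*np.sin(t)+10*np.cos(t))
for t in list(np.arange(1.3,.35,-.1))+list(np.arange(.3,.08,-.02)):
    robot.movel(c(t),o,70); f=robot.read_contact_force()-f0; print(round(t,2),f,end=' ')
    if np.linalg.norm(f)>45 or (t<.31 and f[2]>18): break
robot.sleep(.2); print(robot.read_contact_force()-f0,robot.read_t(),robot.read_tool_pos())
E
```

```text
[-0.4  0.6 -0.5] 43.1333
1.3 [ 0.4 -1.3  0.4] 1.2 [ 0.5 -2.8  1. ] 1.1 [-0.  -2.3  2.5] 1.0 [-0.1 -3.   1.9] 0.9 [ 0.7 -2.9  1.5] 0.8 [ 1.6 -1.9  1.1] 0.7 [ 1.1 -2.4  1.5] 0.6 [ 1.1 -2.4  1.2] 0.5 [ 1.2 -0.6  2.4] 0.4 [ 1.  -1.7 -0.2] 0.3 [ 0.5 -0.   0.9] 0.28 [-0.6 -0.3  4.2] 0.26 [-0.5 -0.7  5. ] 0.24 [-1.  -1.1  4.7] 0.22 [-0.8 -0.6  4.7] 0.2 [-1.1 -0.5  5.2] 0.18 [-1.3 -0.7  5.4] 0.16 [-3.2 -1.  10.3] 0.14 [-4.7 -1.3 14.6] 0.12 [-7.6 -1.8 20.9] [-8.2 -2.3 20.8] 48.5583 [ 680.8 -106.9   61.5]
```

```bash
python3 - <<'E'
from h import *
np.set_printoptions(precision=1,suppress=True)
p=robot.read_tool_pos(); robot.movel([p[0],p[1],p[2]+120],None,150)
robot.move_joints([-1.485,0.313,1.498,0,1.331,-0.223]); robot.sleep(.2)
print(robot.read_t(),robot.read_contact_force())
im=robot.capture("top")[:,:,::-1].copy(); cv2.imwrite("top_end.png",im); sc=robot.capture("scene")[:,:,::-1]
old=cv2.imread("top_put.png")
for n,i in(("put",old),("end",im)):
    g=cv2.resize(cv2.cvtColor(i[110:215,170:310],cv2.COLOR_BGR2GRAY),None,fx=4,fy=4,interpolation=cv2.INTER_CUBIC)
    h=cv2.HoughCircles(g,cv2.HOUGH_GRADIENT_ALT,1,200,param1=120,param2=.5,minRadius=62,maxRadius=78); 
    print(n,h, None if h is None else plane("top",[(h[0,0,:2]+.5)/4-.5+[170,110]],31))
# unchanged areas: lifter + bystanders vs first picture
a=cv2.absdiff(cv2.GaussianBlur(im,(3,3),0),cv2.GaussianBlur(cv2.imread("top0.png"),(3,3),0)).max(2)
n,_,st,ce=cv2.connectedComponentsWithStats((a[60:270,100:375]>40).astype(np.uint8))
for s,cc in zip(st[1:],ce[1:]):
    if s[4]>6: print("changed",s[:2]+[100,60],s[2:],)
# red grip tip now
r=lambda i:cv2.inRange(cv2.cvtColor(i,cv2.COLOR_BGR2HSV),(0,160,110),(8,255,255))
mt=r(im)[110:180,230:320]; ys,xs=np.nonzero(mt); T=np.array([xs.mean()+230,ys.mean()+110])
ms=r(sc)[130:215,190:275]; ys,xs=np.nonzero(ms); S=np.array([xs.mean()+190,ys.mean()+130])
q,e=tri(T,S); print("red grip centroid rel hinge",(q-HINGE)@FX,(q-HINGE)@FN,q[2]-42,e)
E
```

```text
52.0583 [-0.5 -0.5  0. ]
put [[[244.  144.   68.9]]] [[679.3 -78.7  31. ]]
end [[[243.  143.   71.3]]] [[680. -78.  31.]]
changed [262 124] [ 41  19 332]
changed [213 128] [ 46  35 942]
changed [135 145] [ 35  33 194]
red grip centroid rel hinge 2.072040326526333 -26.581487096576662 78.7858996982196 0.16634298989504082
```

```bash
python3 -c "
from plant import robot
print(robot.close_job())"
```

```text
the job is handed in; nothing more can be done
None
```

The job is handed in: the disc sits on both blocks about 2–3 mm off centre, the lifter is back in its rest, and the clamp was pressed onto the disc with about 20 N, all by 52 s of the 72 s allowed; nothing else on the bench moved, but I viewed 12 pictures, two over the limit of 10.

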